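# Close the glaze tub and show its notched test tile over it

### The job

Press the proud side of the glaze tub's lid down until the lid is fully home and level. Then find the label end of the white test tile by the small notch in one of its corners, take the tile by its other (plain) half so that the label half stays clear, and hold it above the middle of the closed tub, clear of the lid by about a hand's breadth, upper face still up and the label end tipped up about 45 degrees. Finish while holding it there, still in the gripper, and leave the cup, the bottle and the block of clay alone.

Things in the scene. Friction and masses are not known exactly. Their poses are not given: they have to be found in the camera images.
- lid (a joint): How far the grey lid of the white round glaze tub stands open, rad: 0 = seated level on the rim; at the start one edge is hooked on the rim and the opposite edge stands proud (0.1 to 0.2 rad, that edge 12 to 24 mm too high). The lid tips about the hooked edge and stays where it is left; its snug rim takes about 4 to 5 N pressed straight down near the proud edge to move, and meets a firm stop at 0.
- lid_high_edge (a point): Point on top of the lid, 10 mm in from its proud edge: the place to press. The lid is a flat grey disc, 120 mm across and 8 mm thick, without a knob. Seated, this point is 90 mm above the table and 50 mm from the tub's middle.
- tub_top (a point): Middle of the tub's closed top: on the tub's axis, 90 mm above the table, level with the upper face of the seated lid. The tub is white plastic, 112 mm across at the rim, fixed to the table. Its x axis points (level) to the hooked edge of the lid, so the proud edge is on its -x side.
- tile_center (a point): Centre of the loose white ceramic test tile, a flat bar 110 long (x) by 44 wide (y) by 8 mm thick (z), about 85 g, with a thin grey line across its upper face at mid-length. x axis: along the tile to the label end, the one with the notch; z: out of the upper face. It lies level on the wooden rest, its underside 30 mm above the table.
- rest: Brown wooden rest under the tile, fixed to the table, 80 (x) by 24 (y) by 30 mm high; origin at the middle of its underside. Its long side runs along the tile, so each long edge of the tile overhangs it by about 10 mm.
- tile_notch (a point): The square 14 x 14 mm notch cut right through one corner of the tile; this point is the middle of the cut-out, 48 mm along x and 15 mm along y from the tile's centre, at half thickness.
- cup_center (a point): Bystander: white ceramic cup, 80 mm across, 90 mm high; its centre, half-way up.
- water_center (a point): Bystander: clear water bottle with a blue cap, 62 mm across, 200 mm high; its centre, half-way up.
- clay_center (a point): Bystander: grey block of clay, 90 x 70 x 60 mm high; its centre.
There are look-alikes about, which are no part of the job. What is shaped like the part that bears lid but brown is not meant. Of the things that look like the part that bears tile_center, the smaller one is meant.

How it is judged:
On the way, in this order (a step that is already met when the one before it is completed fails the run):
1. the lid is pressed home and level (value of joint lid below 0.02 rad), for 0.2 s.
2. the tile is lifted off its rest (height (world z) of tile_center above 0.08 m and contact force between the fingers and tile above 0.5 N), for 0.2 s.
At the end, for the whole second after the job is handed in: Lid under 0.02 rad; tile held still by the fingers on the half away from the notch, clear of the tub, its centre within 50 mm (level) of the tub axis and 60 to 230 mm above the seated lid, notched end raised 25 to 65 degrees, upper face up (normal within 69 degrees of vertical) (value of joint lid below 0.02 rad and horizontal distance between tile_center and tub_top below 0.05 m and height (world z) of tile_center between 0.15 and 0.32 m and angle between tile_center's own x axis and vertical between 0.436 and 1.134 rad and angle between tile_center's own z axis and vertical below 1.2 rad and x of the grasp point in the frame of tile_center below 0 m and contact force between the fingers and tile above 0.5 N and contact force between tile and tub below 0.05 N and linear speed of tile below 0.03 m/s); the arm keeps its last pose, push and grip.
It fails at once if the cup, the bottle or the clay is pushed more than 20 mm (distance of any of cup_center, water_center, clay_center from where it was at the start of the episode above 0.02 m).
It also fails if it takes over 48 s, if anything falls off the work surface, if the arm or the gripper's body presses on something with over 40 N, if the wrist force passes 120 N, or if a joint passes its speed limit or range.

### The arm

A 7-joint arm with a two-finger parallel gripper is mounted at the origin on the work surface. World frame = base frame: x ahead of the robot, y to its left, z up, the work surface at z = 0. Lengths are in m, angles in rad, forces in N, time in s.
With the tool pointing down it reaches from about 0.4 to 0.85 m from the base axis. Payload 4.5 kg.
Tool frame: the origin (TCP) lies midway between the tips of the shut fingers; the grasp point (between the pads) lies 19 mm behind it; z points along the fingers, y is the line along which they close (so a half turn about z gives the same grasp; the last joint's range is limited). The gripper opens to 88 mm and grips with 3 to 60 N. Pads are 18 mm wide; open, the fingers measure 123 mm over their backs; the gripper's body (75 mm by 187 mm) begins 45 mm behind the grasp point.
Start: joints at [1.244, 0.689, -0.195, 1.565, 0.157, 0.902, -0.215], TCP at [0.221, -0.585, 0.239] pointing down, gripper open.
Joint ranges: [-3.01, 3.01], [-0.46, 2.08], [-1.47, 1.51], [0.13, 2.56], [-1, 4.14], [0.04, 2.09], [-2.66, 2.66]. Speed limits (rad/s): [2.57, 2.57, 3.14, 3.14, 3.14, 3.14, 3.14].

### API

Orientations are given as a unit quaternion [w, x, y, z].
In Python, from station import monitor, eyes, env gives the robot as it stands.
- The arm moves only by the tool servo_tool, never from a script. Its argument "rows" is a list of rows, each an object of numbers: "ax", "ay", "az": the turn, a rotation vector about the world's x, y, z in rad; "x", "y", "z": the shift along the world's x, y, z in cm; "fingers": the opening, from 0 (shut) to 1 (fully open). A call has 1 to 8 rows; each row is the pose to reach, as a shift and turn from the pose commanded when the call began; what a row does not reach only later rows make up. A row lasts 1/8 s, in which the tool goes at most 62.5 mm and 10.7 degrees, less where a joint would pass 70% of its speed; a pose out of reach is approached as far as the arm can. A call with a gripper value outside its range is refused whole. The fingers move at their own pace and stop on an object; the grip force is fixed at half the most. Time passes only in rows, so rows that repeat a pose let the fingers close. It gives the time, the measured TCP pose, the force, the opening and the grip force at its end, in the units of the state.
- monitor.state(): the state, without advancing time (a new reading comes with each control period).
- eyes.get_image(name): name is "scene" or "side" or "wrist"; returns (picture, depth): 480x640x3 uint8, red, green, blue; 480x640 float32, m along the optical axis (not along the pixel's ray), 0 where there is no reading.
- eyes.get_calibration(name): a dict with "intrinsics" (3x3 intrinsics, pixels), "rvec" (rotation vector, rad) and "tvec" (3), from world to camera coordinates, as OpenCV has them; the wrist camera has in their place "hand_eye" (4x4, takes a point from camera to tool coordinates, whose origin is the TCP and whose axes are the flange's). Camera axes: x right, y down, z forward; pixel columns grow to the right and rows downward; lengths in m; the calibration is good to about 2 mm. A picture is of the moment at which its call begins: read the wrist's pose just before it. get_calibration takes no time and is no camera call.
- env.finish_job(): hands the job in; it is judged then, once.
Trained networks look in the newest picture that a camera, given by its name, has taken for a name from the list of things; names that differ only in an ending like _2 or _b are one class to them, and where a whole thing is asked for, a point or a joint stands for the part that bears it (a point fixed in the world has none). Each returns a list of dicts, best first, with "score" (0 to 1); they miss things now and then, are a little off and sometimes report something else, mostly with a low value. They report only what shows in the picture. A call takes as long as a camera call. They do not tell look-alikes from the thing itself.
- eyes.find_in(thing, camera): "centre" ([column, row] as shares, 0 to 1, of the picture: columns of its width, rows of its height, amid what is visible of it).
- eyes.silhouettes(thing, camera): "region" (480x640 bool, what is visible of it) and "centre" ([column, row] as shares, 0 to 1, of the picture: columns of its width, rows of its height, amid what is visible of it).
The state is a dict: "t": time; "q": joint angles; "qd": joint speeds; "effort": joint torques, N m; "tool_pos": TCP position; "orientation": TCP orientation; "contact_force": force on the tool from outside, world axes, zero at the start; "torque": the same for the moment, N m; "grip_width": opening from 0.0 (shut) to 1.0 (fully open); "grasp_force": force on a finger pad.
Only numpy, scipy, OpenCV 4.12 (cv2) and the standard library are available. Lean on these libraries where they do the work, as an engineer would, in place of code of your own. Each camera call takes 0.05 s, during which the arm holds its last target. There are 200 camera calls.

## Working session

There is one attempt and no reset: what is moved stays moved. The work goes in short steps, Python scripts to look and compute and a tool call to move; the robot and the scene stay as the last step left them, time stands still between calls to the robot, and variables do not carry over. Pictures are saved under pics/ and viewed, at most 10 in all, crops included, and the job is handed in when it is done.

Besides the shell and the picture viewer there is one more tool, called after "Call:" in YAML: its name, and indented under it one key for each argument. servo_tool: Moves the arm, as the interface text tells. Its arguments: {"type":"object","properties":{"rows":{"type":"array","items":{"type":"object","properties":{"ax":{"type":"number"},"ay":{"type":"number"},"az":{"type":"number"},"x":{"type":"number"},"y":{"type":"number"},"z":{"type":"number"},"fingers":{"type":"number"}}}}},"required":["rows"]}

```bash
mkdir -p pics; ls; cat > h.py <<'E'
import numpy as np, cv2
from station import monitor, eyes, env
def cal(n):
    c=eyes.get_calibration(n); K=np.array(c["intrinsics"]); 
    if n=="wrist":
        from scipy.spatial.transform import Rotation as R
        s=monitor.state(); q=s["orientation"]; T=np.eye(4); T[:3,:3]=R.from_quat([q[1],q[2],q[3],q[0]]).as_matrix(); T[:3,3]=s["tool_pos"]
        return K,T@np.array(c["hand_eye"])
    M=np.eye(4); M[:3,:3]=cv2.Rodrigues(np.array(c["rvec"],float))[0]; M[:3,3]=np.ravel(c["tvec"])
    return K,np.linalg.inv(M)
def cloud(n):
    K,T=cal(n); im,d=eyes.get_image(n); v,u=np.mgrid[:480,:640]
    p=np.stack([(u-K[0,2])/K[0,0]*d,(v-K[1,2])/K[1,1]*d,d],-1)
    P=p@T[:3,:3].T+T[:3,3]; P[d==0]=np.nan
    return im,d,P
def save(n,im): cv2.imwrite("pics/"+n+".png",im[...,::-1])
E
python3 - <<'E'
from h import *
s=monitor.state(); print(s["t"],s["tool_pos"],s["orientation"])
for n in["scene","side"]:
    im,d,P=cloud(n); save(n,im); np.save(n+".npy",P)
    print(n,cal(n)[1][:3].round(3).tolist())
    for t in["lid","tile_center","cup_center","water_center","clay_center","rest"]:
        for r in eyes.silhouettes(t,n):
            m=r["region"]; q=P[m]; q=q[~np.isnan(q[:,0])]
            c=np.array(r["centre"])*[640,480]
            print(t,round(r["score"],2),c.round(),m.sum(),np.median(q,0).round(3) if len(q) else None,np.percentile(q,[2,98],axis=0).round(3).tolist() if len(q) else None)
E
```

```text
pics
0.0 [ 0.22035168 -0.58419154  0.23792622] [-8.79180812e-04  9.83768904e-01  1.79437770e-01 -2.39294267e-04]
scene [[-0.809, 0.318, -0.495, 1.236], [0.588, 0.465, -0.662, 0.877], [0.02, -0.826, -0.563, 0.855]]
lid 0.78 [284. 199.] 715 [ 0.525 -0.233  0.097] [[0.468, -0.296, 0.088], [0.575, -0.187, 0.105]]
lid 0.77 [323. 177.] 727 [ 0.349 -0.284  0.089] [[0.285, -0.35, 0.073], [0.4, -0.233, 0.093]]
lid 0.64 [254. 188.] 750 [ 0.514 -0.434  0.045] [[0.456, -0.48, 0.005], [0.549, -0.408, 0.063]]
tile_center 0.9 [323. 341.] 1440 [0.71  0.211 0.01 ] [[0.641, 0.164, -0.0], [0.772, 0.254, 0.013]]
tile_center 0.76 [370. 287.] 637 [0.541 0.148 0.037] [[0.492, 0.112, 0.031], [0.591, 0.181, 0.041]]
cup_center 0.94 [255. 270.] 1309 [ 0.735 -0.032  0.062] [[0.695, -0.084, 0.001], [0.768, -0.01, 0.091]]
clay_center 0.74 [254. 185.] 806 [ 0.513 -0.435  0.045] [[0.449, -0.491, 0.003], [0.549, -0.408, 0.063]]
rest 0.72 [367. 299.] 192 [0.543 0.154 0.01 ] [[0.506, 0.136, -0.0], [0.575, 0.17, 0.02]]
side [[-0.996, -0.049, 0.075, 0.46], [-0.088, 0.664, -0.742, 0.928], [-0.013, -0.746, -0.666, 0.951]]
lid 0.94 [354. 177.] 1198 [ 0.516 -0.234  0.096] [[0.462, -0.303, 0.078], [0.57, -0.187, 0.105]]
tile_center 0.88 [247. 335.] 1644 [0.703 0.212 0.009] [[0.639, 0.166, 0.002], [0.769, 0.254, 0.013]]
tile_center 0.85 [329. 309.] 941 [0.536 0.147 0.037] [[0.488, 0.112, 0.009], [0.588, 0.181, 0.041]]
cup_center 0.83 [251. 237.] 1350 [ 0.728 -0.03   0.061] [[0.693, -0.084, 0.003], [0.764, -0.01, 0.09]]
water_center 0.75 [313. 444.] 2382 [0.536 0.496 0.127] [[0.51, 0.469, 0.024], [0.566, 0.51, 0.2]]
clay_center 0.88 [363. 151.] 878 [ 0.492 -0.435  0.052] [[0.448, -0.484, 0.007], [0.546, -0.41, 0.063]]
rest 0.62 [327. 319.] 128 [0.543 0.154 0.008] [[0.504, 0.14, -0.001], [0.574, 0.169, 0.015]]
rest 0.19 [350. 180.] 1141 [ 0.515 -0.234  0.096] [[0.462, -0.298, 0.085], [0.568, -0.187, 0.105]]
```

```bash
python3 - <<'E'
from h import *
a=cv2.imread("pics/scene.png"); b=cv2.imread("pics/side.png")
def crop(i,u,v,w,h,s): return cv2.resize(i[v:v+h,u:u+w],None,fx=s,fy=s,interpolation=cv2.INTER_CUBIC)
t=np.hstack([crop(a,225,155,133,100,3),crop(b,290,130,133,100,3)])
u=np.hstack([crop(a,300,255,133,100,3),crop(b,265,265,133,100,3)])
cv2.imwrite("pics/mont.png",np.vstack([t,u]))
for n in["scene","side"]:
    P=np.load(n+".npy")
    im=cv2.imread(f"pics/{n}.png").astype(int)
    m=(abs(P[...,0]-.52)<.09)&(abs(P[...,1]+.24)<.09)&(P[...,2]>.083)&(P[...,2]<.13)
    q=P[m]
    A=np.c_[q[:,:2],np.ones(len(q))]
    w=np.ones(len(q),bool)
    for _ in range(6):
        c=np.linalg.lstsq(A[w],q[w,2],rcond=None)[0]; w=abs(A@c-q[:,2])<.003
    h=q[w].astype(np.float32)
    (cx,cy),r=cv2.minEnclosingCircle(h[:,:2].copy())
    print(n,"lid plane",c.round(3),w.sum(),len(q),"circ",cx,cy,r,"z",h[:,2].min(),h[:,2].max(),"tilt",np.hypot(*c[:2]),"up dir",np.arctan2(c[1],c[0]),"zc",c@[cx,cy,1])
    print("bgr",np.median(im[m][w],0))
    m=(abs(P[...,0]-.54)<.08)&(abs(P[...,1]-.147)<.06)&(P[...,2]>.033)&(P[...,2]<.046)
    q=P[m][:,:2].astype(np.float32); print("tile",cv2.minAreaRect(q),len(q),np.median(P[m][:,2]))
    for z0 in[.025]:
        m=(abs(P[...,0]-.53)<.12)&(abs(P[...,1]+.24)<.1)&(P[...,2]>.02)&(P[...,2]<.07)
        print("tubside",np.percentile(P[m],[2,98],axis=0).round(3).tolist())
E
```

```text
scene lid plane [0.112 0.059 0.054] 578 760 circ 0.5147187113761902 -0.24468083679676056 0.06444389373064041 z 0.08690148 0.10717518 tilt 0.12620866942765566 up dir 0.48201528029092683 zc 0.09695572788876239
bgr [117. 123. 128.]
tile ((0.5367324352264404, 0.14515553414821625), (0.050569046288728714, 0.11036229133605957), 67.7271499633789) 600 0.03729926881769863
tubside [[0.485, -0.264, 0.021], [0.571, -0.191, 0.068]]
side lid plane [0.111 0.06  0.054] 902 1158 circ 0.5151834487915039 -0.24616391956806183 0.06338688731193542 z 0.08615385 0.10593369 tilt 0.1259000497913293 up dir 0.49389637391254776 zc 0.09647333216041609
bgr [72. 78. 81.]
tile ((0.5360915660858154, 0.1452672779560089), (0.04766559600830078, 0.1121666356921196), 68.482666015625) 858 0.03693384310697917
tubside [[0.466, -0.233, 0.021], [0.564, -0.191, 0.069]]
```

View pics/scene.png

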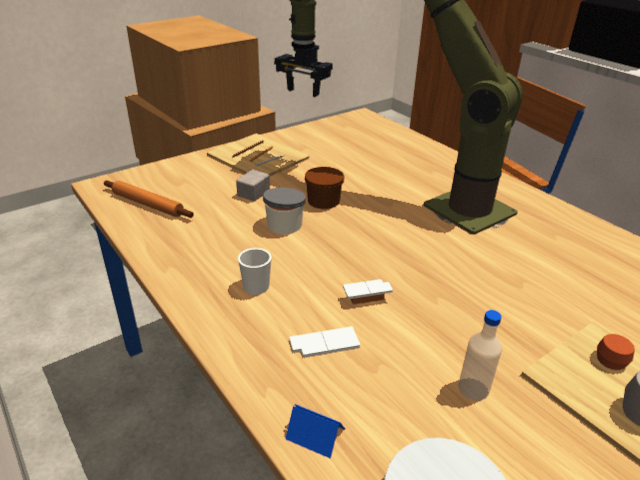

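View pics/mont.png

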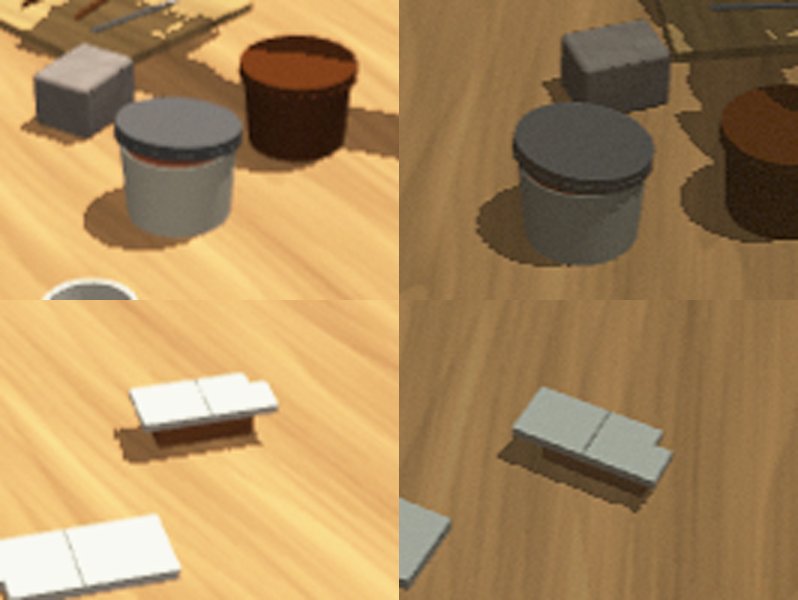

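The scene shows the grey-lidded white tub at (284,199) and a brown look-alike at (323,177). The small tile on the rest is at (368,290), with a larger look-alike tile at (323,341). I choose the grey lid and the small tile. The crop shows the proud edge away from the base (world direction about 28°, 0.126 rad). The tile's notch is at its far-right corner, so the label end points to about 158° in the world.

Call:
servo_tool:
  rows:
    - {"x": 4.2, "y": 4.5, "az": 0.1, "fingers": 0}
    - {"x": 8.5, "y": 9, "az": 0.2, "fingers": 0}
    - {"x": 12.7, "y": 13.6, "az": 0.3, "fingers": 0}
    - {"x": 17, "y": 18.1, "az": 0.4, "fingers": 0}
    - {"x": 21.2, "y": 22.7, "az": 0.5, "fingers": 0}
    - {"x": 25.4, "y": 27.2, "az": 0.6, "fingers": 0}
    - {"x": 29.6, "y": 31.7, "az": 0.7, "fingers": 0}
    - {"x": 33.9, "y": 36.3, "az": 0.8, "fingers": 0}

```text
$.rows[0]: bad value
```

Call:
servo_tool:
  rows:
    - {"x": 4.2, "y": 4.5, "z": 0, "ax": 0, "ay": 0, "az": 0.1, "fingers": 0}
    - {"x": 8.5, "y": 9, "z": 0, "ax": 0, "ay": 0, "az": 0.2, "fingers": 0}
    - {"x": 12.7, "y": 13.6, "z": 0, "ax": 0, "ay": 0, "az": 0.3, "fingers": 0}
    - {"x": 17, "y": 18.1, "z": 0, "ax": 0, "ay": 0, "az": 0.4, "fingers": 0}
    - {"x": 21.2, "y": 22.7, "z": 0, "ax": 0, "ay": 0, "az": 0.5, "fingers": 0}
    - {"x": 25.4, "y": 27.2, "z": 0, "ax": 0, "ay": 0, "az": 0.6, "fingers": 0}
    - {"x": 29.6, "y": 31.7, "z": 0, "ax": 0, "ay": 0, "az": 0.7, "fingers": 0}
    - {"x": 33.9, "y": 36.3, "z": 0, "ax": 0, "ay": 0, "az": 0.8, "fingers": 0}

```text
t: 1.7
tool_pos: [0.5606, -0.2209, 0.239]
orientation: [0.0, 0.835, 0.55, 0.0]
contact_force: [0.4, -0.7, 1.1]
grip_width: 0.118
grasp_force: 0.0
```

Call:
servo_tool:
  rows:
    - {"x": 0, "y": 0, "z": -4, "ax": 0, "ay": 0, "az": 0, "fingers": 0}
    - {"x": 0, "y": 0, "z": -8, "ax": 0, "ay": 0, "az": 0, "fingers": 0}
    - {"x": 0, "y": 0, "z": -12, "ax": 0, "ay": 0, "az": 0, "fingers": 0}
    - {"x": 0, "y": 0, "z": -13, "ax": 0, "ay": 0, "az": 0, "fingers": 0}
    - {"x": 0, "y": 0, "z": -13.5, "ax": 0, "ay": 0, "az": 0, "fingers": 0}
    - {"x": 0, "y": 0, "z": -14, "ax": 0, "ay": 0, "az": 0, "fingers": 0}
    - {"x": 0, "y": 0, "z": -14.4, "ax": 0, "ay": 0, "az": 0, "fingers": 0}
    - {"x": 0, "y": 0, "z": -14.7, "ax": 0, "ay": 0, "az": 0, "fingers": 0}

```text
t: 2.7
tool_pos: [0.5608, -0.2214, 0.0925]
orientation: [0.001, 0.836, 0.549, 0.002]
contact_force: [-0.1, 3.6, 3.7]
grip_width: 0.002
grasp_force: 1.9
```

Call:
servo_tool:
  rows:
    - {"x": 0, "y": 0, "z": -0.1, "ax": 0, "ay": 0, "az": 0, "fingers": 0}
    - {"x": 0, "y": 0, "z": -0.2, "ax": 0, "ay": 0, "az": 0, "fingers": 0}
    - {"x": 0, "y": 0, "z": -0.3, "ax": 0, "ay": 0, "az": 0, "fingers": 0}
    - {"x": 0, "y": 0, "z": -0.4, "ax": 0, "ay": 0, "az": 0, "fingers": 0}

```text
t: 3.2
tool_pos: [0.5609, -0.2219, 0.0899]
orientation: [0.001, 0.836, 0.548, 0.001]
contact_force: [-2.0, 4.6, 22.3]
grip_width: 0.001
grasp_force: 10.8
```

Call:
servo_tool:
  rows:
    - {"x": 0, "y": 0, "z": -0.1, "ax": 0, "ay": 0, "az": 0, "fingers": 0}
    - {"x": 0, "y": 0, "z": 0, "ax": 0, "ay": 0, "az": 0, "fingers": 0}
    - {"x": 0, "y": 0, "z": 4, "ax": 0, "ay": 0, "az": 0, "fingers": 0}
    - {"x": 0, "y": 3, "z": 9, "ax": 0, "ay": 0, "az": 0.15, "fingers": 0}
    - {"x": 0, "y": 8, "z": 12, "ax": 0, "ay": 0, "az": 0.3, "fingers": 0.5}
    - {"x": 0, "y": 13, "z": 13, "ax": 0, "ay": 0, "az": 0.45, "fingers": 1}
    - {"x": 0, "y": 19, "z": 13, "ax": 0, "ay": 0, "az": 0.6, "fingers": 1}
    - {"x": 0, "y": 25, "z": 13, "ax": 0, "ay": 0, "az": 0.75, "fingers": 1}

```text
t: 4.2
tool_pos: [0.5591, 0.0276, 0.2175]
orientation: [0.001, 0.576, 0.817, -0.001]
contact_force: [0.9, 0.4, 0.6]
grip_width: 0.438
grasp_force: 0.0
```

```bash
python3 - <<'E'
from h import *
for n in["side","scene"]:
    im,d,P=cloud(n)
    m=(np.hypot(P[...,0]-.515,P[...,1]+.245)<.063)&(P[...,2]>.075)&(P[...,2]<.13)
    q=P[m]; A=np.c_[q[:,:2],np.ones(len(q))]; w=np.ones(len(q),bool)
    for _ in range(8):
        c=np.linalg.lstsq(A[w],q[w,2],rcond=None)[0]; w=abs(A@c-q[:,2])<.003
    (cx,cy),r=cv2.minEnclosingCircle(q[w][:,:2].astype(np.float32).copy())
    print(n,c.round(3),np.hypot(*c[:2]),w.sum(),len(q),cx,cy,r,c@[cx,cy,1])
    for t in ["lid_high_edge","tub_top","tile_notch","tile_center"]:
        for r in eyes.find_in(t,n):
            u=np.array(r["centre"])*[640,480]; a,b=u.astype(int); print(t,round(r["score"],2),u.round(1),np.nanmedian(P[b-1:b+2,a-1:a+2].reshape(-1,3),0).round(3))
s=monitor.state();print(s["tool_pos"],s["orientation"])
E
```

```text
side [-0.006  0.002  0.092] 0.006207038076407036 354 519 0.5160263180732727 -0.24096794426441193 0.06079532206058502 0.08849380113610085
lid_high_edge 0.73 [357.9 187.9] [ 0.5   -0.213  0.09 ]
lid_high_edge 0.66 [420.9 173.6] [ 0.342 -0.287  0.088]
tub_top 0.87 [419.  181.1] [ 0.345 -0.249  0.089]
tub_top 0.69 [354.6 197. ] [ 0.506 -0.19   0.079]
tile_notch 0.86 [328.6 311.4] [0.541 0.152 0.039]
tile_notch 0.57 [247.4 338.2] [0.704 0.212 0.008]
tile_center 0.87 [247.7 338.3] [0.704 0.212 0.008]
tile_center 0.77 [331.4 307.3] [0.536 0.139 0.037]
scene [ 0.    -0.003  0.088] 0.0034697995763101016 684 870 0.5153716802597046 -0.2447987198829651 0.062456559389829636 0.08923680175900173
lid_high_edge 0.9 [281.2 200.5] [ 0.53  -0.242  0.089]
tub_top 0.76 [280.8 208.8] [ 0.556 -0.208  0.088]
tub_top 0.65 [329.  197.7] [0.586 0.047 0.253]
tile_notch 0.98 [366.6 285.7] [0.532 0.134 0.037]
tile_notch 0.68 [325.6 342.9] [0.712 0.212 0.011]
tile_center 0.7 [325.8 341.6] [0.708 0.209 0.011]
[0.55936082 0.02602119 0.21752183] [ 1.69467369e-04  5.78482764e-01  8.15694420e-01 -5.25296844e-04]
```

Call:
servo_tool:
  rows:
    - {"x": 0.1, "y": 2.5, "z": -1, "ax": 0, "ay": 0, "az": 0.17, "fingers": 1}
    - {"x": 0.2, "y": 5, "z": -3, "ax": 0, "ay": 0, "az": 0.34, "fingers": 1}
    - {"x": 0.3, "y": 7.5, "z": -5, "ax": 0, "ay": 0, "az": 0.51, "fingers": 1}
    - {"x": 0.4, "y": 9.5, "z": -7, "ax": 0, "ay": 0, "az": 0.68, "fingers": 1}
    - {"x": 0.5, "y": 10.8, "z": -8, "ax": 0, "ay": 0, "az": 0.85, "fingers": 1}
    - {"x": 0.5, "y": 10.8, "z": -8, "ax": 0, "ay": 0, "az": 0.85, "fingers": 1}

```text
t: 5.45
tool_pos: [0.564, 0.136, 0.1369]
orientation: [-0.001, 0.19, 0.982, 0.0]
contact_force: [-0.3, 0.1, -0.4]
grip_width: 0.995
grasp_force: 0.0
```

```bash
python3 - <<'E'
from h import *
s=monitor.state();print(s["tool_pos"],s["orientation"],s["grip_width"],s["q"])
im,d,P=cloud("wrist"); save("w1",im)
m=(abs(P[...,0]-.54)<.08)&(abs(P[...,1]-.147)<.07)&(P[...,2]>.031)&(P[...,2]<.048)
q=P[m][:,:2].astype(np.float32); print("tile",cv2.minAreaRect(q),len(q),np.median(P[m][:,2]))
E
```

```text
[0.56395868 0.13599455 0.13692568] [-8.72385133e-04  1.89925530e-01  9.81798108e-01  8.96147161e-05] 0.9953543534326911 [ 0.07396148  0.8531969  -0.69750027  1.77741073  0.74219702  0.79580286
  0.18766255]
tile ((0.5375686287879944, 0.14533501863479614), (0.04413478076457977, 0.10939279198646545), 68.15921783447266) 9372 0.03848914020766561
```

View pics/w1.png

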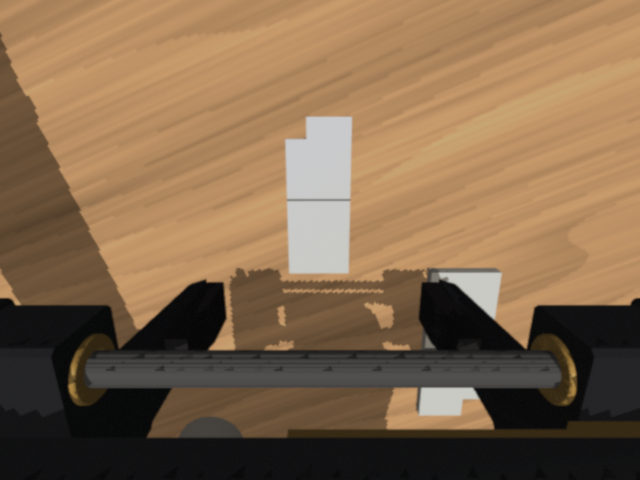

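The wrist view shows the notch at (295,128), at the far end, and the plain half (320,235) nearest the gripper, with the yaw aligned. I'll go down and grip.

Call:
servo_tool:
  rows:
    - {"x": 0.1, "y": -0.2, "z": -4, "ax": 0, "ay": 0, "az": 0, "fingers": 1}
    - {"x": 0.1, "y": -0.2, "z": -8, "ax": 0, "ay": 0, "az": 0, "fingers": 1}
    - {"x": 0.1, "y": -0.2, "z": -11, "ax": 0, "ay": 0, "az": 0, "fingers": 1}
    - {"x": 0.1, "y": -0.2, "z": -12.1, "ax": 0, "ay": 0, "az": 0, "fingers": 1}
    - {"x": 0.1, "y": -0.2, "z": -12.1, "ax": 0, "ay": 0, "az": 0, "fingers": 1}
    - {"x": 0.1, "y": -0.2, "z": -12.1, "ax": 0, "ay": 0, "az": 0, "fingers": 0.3}
    - {"x": 0.1, "y": -0.2, "z": -12.1, "ax": 0, "ay": 0, "az": 0, "fingers": 0.3}
    - {"x": 0.1, "y": -0.2, "z": -12.1, "ax": 0, "ay": 0, "az": 0, "fingers": 0.3}

```text
t: 6.5
tool_pos: [0.5658, 0.1339, 0.0174]
orientation: [0.0, 0.189, 0.982, 0.0]
contact_force: [-1.2, -0.0, -0.4]
grip_width: 0.683
grasp_force: 0.0
```

Call:
servo_tool:
  rows:
    - {"x": 0, "y": 0, "z": 0, "ax": 0, "ay": 0, "az": 0, "fingers": 0.3}
    - {"x": 0, "y": 0, "z": 0, "ax": 0, "ay": 0, "az": 0, "fingers": 0.3}
    - {"x": 0, "y": 0, "z": 0, "ax": 0, "ay": 0, "az": 0, "fingers": 0.3}
    - {"x": 0, "y": 0, "z": 0, "ax": 0, "ay": 0, "az": 0, "fingers": 0.3}

```text
t: 7.0
tool_pos: [0.5654, 0.1338, 0.0169]
orientation: [0.0, 0.189, 0.982, -0.0]
contact_force: [-0.3, -0.9, 3.0]
grip_width: 0.493
grasp_force: 30.0
```

Call:
servo_tool:
  rows:
    - {"x": 0, "y": 0, "z": 1, "ax": 0, "ay": 0, "az": 0, "fingers": 0.3}
    - {"x": 0, "y": 0, "z": 4, "ax": 0, "ay": 0, "az": 0, "fingers": 0.3}
    - {"x": 0, "y": 0, "z": 8, "ax": 0, "ay": 0, "az": 0, "fingers": 0.3}
    - {"x": 0, "y": 0, "z": 12, "ax": 0, "ay": 0, "az": 0, "fingers": 0.3}
    - {"x": 0, "y": 0, "z": 16, "ax": 0, "ay": 0, "az": 0, "fingers": 0.3}
    - {"x": 0, "y": 0, "z": 20, "ax": 0, "ay": 0, "az": 0, "fingers": 0.3}
    - {"x": 0, "y": 0, "z": 23, "ax": 0, "ay": 0, "az": 0, "fingers": 0.3}
    - {"x": 0, "y": 0, "z": 23, "ax": 0, "ay": 0, "az": 0, "fingers": 0.3}

```text
t: 8.0
tool_pos: [0.5663, 0.1348, 0.2492]
orientation: [0.002, 0.189, 0.982, 0.001]
contact_force: [-0.3, -0.2, -1.4]
grip_width: 0.49
grasp_force: 30.0
```

Call:
servo_tool:
  rows:
    - {"x": -0.3, "y": -2, "z": 0, "ax": 0, "ay": 0, "az": -0.17, "fingers": 0.3}
    - {"x": -0.7, "y": -4.5, "z": 0, "ax": 0, "ay": 0, "az": -0.35, "fingers": 0.3}
    - {"x": -1.1, "y": -7, "z": 0, "ax": 0, "ay": 0, "az": -0.52, "fingers": 0.3}
    - {"x": -1.5, "y": -9.5, "z": 0, "ax": 0, "ay": 0, "az": -0.7, "fingers": 0.3}
    - {"x": -1.9, "y": -12, "z": 0, "ax": 0, "ay": 0, "az": -0.87, "fingers": 0.3}
    - {"x": -2.3, "y": -14.5, "z": 0, "ax": 0, "ay": 0, "az": -1.05, "fingers": 0.3}
    - {"x": -2.7, "y": -17, "z": 0, "ax": 0, "ay": 0, "az": -1.22, "fingers": 0.3}
    - {"x": -3, "y": -19, "z": 0, "ax": 0, "ay": 0, "az": -1.4, "fingers": 0.3}

```text
t: 9.0
tool_pos: [0.5339, -0.0575, 0.2453]
orientation: [-0.001, 0.779, 0.627, -0.001]
contact_force: [-0.7, 0.5, -0.7]
grip_width: 0.492
grasp_force: 30.0
```

Call:
servo_tool:
  rows:
    - {"x": -0.3, "y": -2, "z": 0, "ax": 0, "ay": 0, "az": -0.17, "fingers": 0.3}
    - {"x": -0.7, "y": -4.5, "z": 0, "ax": 0, "ay": 0, "az": -0.35, "fingers": 0.3}
    - {"x": -1.1, "y": -7, "z": 0, "ax": 0, "ay": 0, "az": -0.52, "fingers": 0.3}
    - {"x": -1.5, "y": -9.5, "z": 0, "ax": 0, "ay": 0, "az": -0.7, "fingers": 0.3}
    - {"x": -1.9, "y": -12, "z": 0, "ax": 0, "ay": 0, "az": -0.87, "fingers": 0.3}
    - {"x": -2.3, "y": -14.5, "z": 0, "ax": 0, "ay": 0, "az": -1.05, "fingers": 0.3}
    - {"x": -2.6, "y": -17, "z": 0, "ax": 0, "ay": 0, "az": -1.22, "fingers": 0.3}
    - {"x": -2.8, "y": -18.8, "z": 0, "ax": 0, "ay": 0, "az": -1.4, "fingers": 0.3}

```text
t: 10.0
tool_pos: [0.5058, -0.2451, 0.2453]
orientation: [-0.0, 1.0, -0.023, -0.002]
contact_force: [0.1, 0.4, -0.8]
grip_width: 0.493
grasp_force: 30.0
```

```bash
python3 - <<'E'
from h import *
s=monitor.state();print(s["t"],s["tool_pos"],s["orientation"],s["grip_width"],s["grasp_force"],s["q"])
E
```

```text
10.0 [ 0.50584026 -0.24514928  0.24533699] [-7.79252590e-05  9.99731968e-01 -2.31008020e-02 -1.52917058e-03] 0.49260052895536294 29.96557306498289 [ 0.39177694  0.59456028 -0.03809271  1.75337775  0.03103244  0.79717052
 -1.27853668]
```

Call:
servo_tool:
  rows:
    - {"x": 0, "y": 0, "z": 0, "ax": -0.006, "ay": -0.13, "az": 0, "fingers": 0.3}
    - {"x": 0, "y": 0, "z": -1, "ax": -0.012, "ay": -0.26, "az": 0, "fingers": 0.3}
    - {"x": 0, "y": 0, "z": -2, "ax": -0.018, "ay": -0.39, "az": 0, "fingers": 0.3}
    - {"x": 0.1, "y": 0, "z": -3, "ax": -0.024, "ay": -0.52, "az": 0, "fingers": 0.3}
    - {"x": 0.1, "y": 0, "z": -4, "ax": -0.03, "ay": -0.65, "az": 0, "fingers": 0.3}
    - {"x": 0.1, "y": 0, "z": -4.5, "ax": -0.035, "ay": -0.78, "az": 0, "fingers": 0.3}
    - {"x": 0.1, "y": 0, "z": -4.5, "ax": -0.035, "ay": -0.78, "az": 0, "fingers": 0.3}
    - {"x": 0.1, "y": 0, "z": -4.5, "ax": -0.035, "ay": -0.78, "az": 0, "fingers": 0.3}

```text
t: 11.0
tool_pos: [0.5224, -0.2968, 0.273]
orientation: [-0.033, 0.943, -0.0, 0.33]
contact_force: [0.2, -1.2, -0.8]
grip_width: 0.494
grasp_force: 29.9
```

```bash
python3 - <<'E'
from h import *
s=monitor.state();print(s["t"],s["tool_pos"],s["orientation"],s["grip_width"],s["grasp_force"],np.round(s["q"],2))
ims=[]
for n,(u,v) in {"scene":(210,110),"side":(270,70)}.items():
    im,d,P=cloud(n); ims.append(cv2.resize(im[v:v+150,u:u+133],None,fx=3,fy=3))
    m=(abs(P[...,0]-.53)<.08)&(abs(P[...,1]+.245)<.03)&(P[...,2]>.18)&(P[...,2]<.3)&(im.min(-1)>120 if n=="scene" else im.min(-1)>85)
    q=P[m]; c=q.mean(0); _,_,V=np.linalg.svd(q-c); print(n,len(q),c,V[0],V[2],np.percentile(q,[2,98],axis=0).round(3).tolist())
    m=(np.hypot(P[...,0]-.515,P[...,1]+.245)<.063)&(P[...,2]>.075)&(P[...,2]<.13)
    q=P[m]; A=np.c_[q[:,:2],np.ones(len(q))]; w=np.ones(len(q),bool)
    for _ in range(8):
        c=np.linalg.lstsq(A[w],q[w,2],rcond=None)[0]; w=abs(A@c-q[:,2])<.003
    print("lid",c.round(3),w.sum())
save("fin",np.hstack(ims))
E
```

```text
11.0 [ 0.52240025 -0.2968133   0.2730409 ] [-3.31899515e-02  9.43374248e-01 -1.05414857e-04  3.30065819e-01] 0.49358950115595507 29.88454084843397 [ 1.14  0.61 -0.73  2.1  -1.    0.04  0.04]
scene 1 [ 0.49290198 -0.27359795  0.26948317] [1. 0. 0.] [0. 0. 1.] [[0.493, -0.274, 0.269], [0.493, -0.274, 0.269]]
lid [-0.001  0.003  0.09 ] 686<stdin>:7: RuntimeWarning: Mean of empty slice.
  ret = um.true_divide(
Traceback (most recent call last):
IndexError: index -1 is out of bounds for axis 0 with size 0
```

The outward tilt ran joint 6 into its lower limit (0.04). Tipping the label end toward the base raises q6 instead, so I'll straighten up, turn back and tilt that way.

Call:
servo_tool:
  rows:
    - {"x": 0, "y": 0, "z": 1, "ax": 0, "ay": 0.1, "az": 0, "fingers": 0.3}
    - {"x": 0, "y": 0, "z": 1, "ax": 0, "ay": 0.1, "az": 0, "fingers": 0.3}

```text
t: 11.35
tool_pos: [0.5227, -0.2958, 0.2833]
orientation: [-0.034, 0.959, -0.005, 0.281]
contact_force: [0.6, -0.4, -0.6]
grip_width: 0.493
grasp_force: 30.0
```

```bash
python3 - <<'E'
from h import *
from scipy.spatial.transform import Rotation as R
s=monitor.state();q=s["orientation"];print(s["t"],s["tool_pos"],q,np.round(s["q"],2))
a=R.from_quat([q[1],q[2],q[3],q[0]]); v=R.from_quat([1,-.023,0,0])
print("turn to vertical from actual",(v*a.inv()).as_rotvec()); print(a.as_matrix())
E
```

```text
11.35 [ 0.52274924 -0.29575966  0.28331713] [-0.03400054  0.95911215 -0.00501846  0.28093179] [ 0.83  0.51 -0.28  2.02 -0.92  0.29 -0.12]
turn to vertical from actual [-0.05582925  0.57111034 -0.03454698]
[[ 0.84210429  0.00947714  0.53923144]
 [-0.02873019 -0.99763756  0.06240097]
 [ 0.53854892 -0.06804035 -0.83984259]]
```

Call:
servo_tool:
  rows:
    - {"x": -0.4, "y": 1.2, "z": -0.4, "ax": -0.014, "ay": 0.14, "az": -0.009, "fingers": 0.3}
    - {"x": -0.8, "y": 2.5, "z": -0.8, "ax": -0.028, "ay": 0.285, "az": -0.018, "fingers": 0.3}
    - {"x": -1.2, "y": 3.8, "z": -1.2, "ax": -0.042, "ay": 0.43, "az": -0.026, "fingers": 0.3}
    - {"x": -1.7, "y": 5.1, "z": -1.8, "ax": -0.056, "ay": 0.57, "az": -0.035, "fingers": 0.3}
    - {"x": -1.7, "y": 5.1, "z": -1.8, "ax": -0.056, "ay": 0.57, "az": -0.035, "fingers": 0.3}
    - {"x": -1.7, "y": 5.1, "z": -1.8, "ax": -0.056, "ay": 0.57, "az": -0.035, "fingers": 0.3}

```text
t: 12.1
tool_pos: [0.5053, -0.2462, 0.2661]
orientation: [0.001, 1.0, -0.022, 0.003]
contact_force: [-1.4, -0.0, -1.0]
grip_width: 0.489
grasp_force: 30.0
```

```bash
python3 - <<'E'
from h import *
s=monitor.state();print(s["t"],s["tool_pos"],s["orientation"],np.round(s["q"],2),s["grasp_force"])
E
```

```text
12.1 [ 0.50530937 -0.24621252  0.26606776] [ 9.91376266e-04  9.99752914e-01 -2.20279507e-02  2.81039522e-03] [ 0.1   0.61  0.47  1.75 -0.35  0.86 -0.89] 29.971484430134296
```

Call:
servo_tool:
  rows:
    - {"x": 0.2, "y": 0, "z": 0, "ax": 0, "ay": 0, "az": 0.17, "fingers": 0.3}
    - {"x": 0.4, "y": 0, "z": 0, "ax": 0, "ay": 0, "az": 0.34, "fingers": 0.3}
    - {"x": 0.6, "y": 0, "z": 0, "ax": 0, "ay": 0, "az": 0.51, "fingers": 0.3}
    - {"x": 0.8, "y": 0, "z": 0, "ax": 0, "ay": 0, "az": 0.68, "fingers": 0.3}
    - {"x": 1, "y": 0, "z": 0, "ax": 0, "ay": 0, "az": 0.85, "fingers": 0.3}
    - {"x": 1.2, "y": 0, "z": 0, "ax": 0, "ay": 0, "az": 1.02, "fingers": 0.3}
    - {"x": 1.4, "y": 0, "z": 0, "ax": 0, "ay": 0, "az": 1.2, "fingers": 0.3}
    - {"x": 1.6, "y": 0, "z": 0, "ax": 0, "ay": 0, "az": 1.37, "fingers": 0.3}

```text
t: 13.1
tool_pos: [0.5204, -0.2481, 0.2669]
orientation: [-0.001, 0.787, 0.616, 0.003]
contact_force: [0.5, -0.1, -0.7]
grip_width: 0.491
grasp_force: 30.0
```

Call:
servo_tool:
  rows:
    - {"x": 0, "y": 0, "z": 0, "ax": 0, "ay": 0, "az": 0.17, "fingers": 0.3}
    - {"x": 0, "y": 0, "z": 0, "ax": 0, "ay": 0, "az": 0.34, "fingers": 0.3}
    - {"x": 0, "y": 0, "z": 0, "ax": 0, "ay": 0, "az": 0.51, "fingers": 0.3}
    - {"x": 0, "y": 0, "z": 0, "ax": 0, "ay": 0, "az": 0.68, "fingers": 0.3}
    - {"x": 0, "y": 0, "z": 0, "ax": 0, "ay": 0, "az": 0.85, "fingers": 0.3}
    - {"x": 0, "y": 0, "z": 0, "ax": 0, "ay": 0, "az": 1.02, "fingers": 0.3}
    - {"x": 0, "y": 0, "z": 0, "ax": 0, "ay": 0, "az": 1.2, "fingers": 0.3}
    - {"x": 0, "y": 0, "z": 0, "ax": 0, "ay": 0, "az": 1.37, "fingers": 0.3}

```text
t: 14.1
tool_pos: [0.5203, -0.2482, 0.2668]
orientation: [-0.002, 0.22, 0.976, 0.002]
contact_force: [1.0, -0.6, -1.0]
grip_width: 0.486
grasp_force: 30.0
```

```bash
python3 - <<'E'
from h import *
s=monitor.state();print(s["t"],s["tool_pos"],s["orientation"],np.round(s["q"],2),s["grasp_force"])
E
```

```text
14.1 [ 0.52026802 -0.24815776  0.26679432] [-0.00201924  0.21963631  0.97557845  0.00158258] [ 0.57  0.61 -0.35  1.67  0.25  0.91  1.26] 29.969043731689453
```

Call:
servo_tool:
  rows:
    - {"x": 0, "y": 0, "z": -1, "ax": 0.056, "ay": 0.118, "az": 0, "fingers": 0.3}
    - {"x": 0, "y": 0, "z": -2, "ax": 0.112, "ay": 0.236, "az": 0, "fingers": 0.3}
    - {"x": 0, "y": 0, "z": -3, "ax": 0.168, "ay": 0.354, "az": 0, "fingers": 0.3}
    - {"x": 0, "y": 0, "z": -4, "ax": 0.225, "ay": 0.472, "az": 0, "fingers": 0.3}
    - {"x": 0, "y": 0, "z": -5, "ax": 0.281, "ay": 0.59, "az": 0, "fingers": 0.3}
    - {"x": 0, "y": 0, "z": -6, "ax": 0.337, "ay": 0.709, "az": 0, "fingers": 0.3}
    - {"x": 0, "y": 0, "z": -6.5, "ax": 0.337, "ay": 0.709, "az": 0, "fingers": 0.3}
    - {"x": 0, "y": 0, "z": -6.5, "ax": 0.337, "ay": 0.709, "az": 0, "fingers": 0.3}

```text
t: 15.1
tool_pos: [0.5217, -0.2472, 0.202]
orientation: [-0.374, 0.205, 0.9, 0.086]
contact_force: [0.6, -0.2, -1.0]
grip_width: 0.491
grasp_force: 30.0
```

```bash
python3 - <<'E'
from h import *
from scipy.spatial.transform import Rotation as R
s=monitor.state();q=s["orientation"];print(s["t"],s["tool_pos"],np.round(s["q"],2),s["grasp_force"])
M=R.from_quat([q[1],q[2],q[3],q[0]]).as_matrix()
X=M[:,0]; Z=-M[:,2]; g=np.array(s["tool_pos"])+.019*Z
print("tile c",g+.03*X,"x",X,"z",Z)
ims=[]
for n,(u,v) in {"scene":(210,110),"side":(270,70)}.items():
    im,d,P=cloud(n); ims.append(cv2.resize(im[v:v+150,u:u+133],None,fx=3,fy=3))
    m=(np.hypot(P[...,0]-.515,P[...,1]+.245)<.063)&(P[...,2]>.075)&(P[...,2]<.13)
    A=np.c_[P[m][:,:2],np.ones(m.sum())]
    print("lid",np.linalg.lstsq(A,P[m][:,2],rcond=None)[0].round(3),m.sum())
save("fin",np.hstack(ims))
im,d,P=cloud("wrist"); save("finw",im)
E
```

```text
15.1 [ 0.52166026 -0.24717667  0.20196195] [ 0.49  1.12 -0.3   0.95  0.13  1.88  1.36] 29.97176058590412
tile c [ 0.51470466 -0.24390526  0.23663063] x [-0.63633533  0.30401872  0.70897811] z [ 0.63865571 -0.30785037  0.70522836]
lid [-0.023 -0.038  0.091] 874
lid [ 0.005 -0.04   0.075] 1215
```

View pics/fin.png

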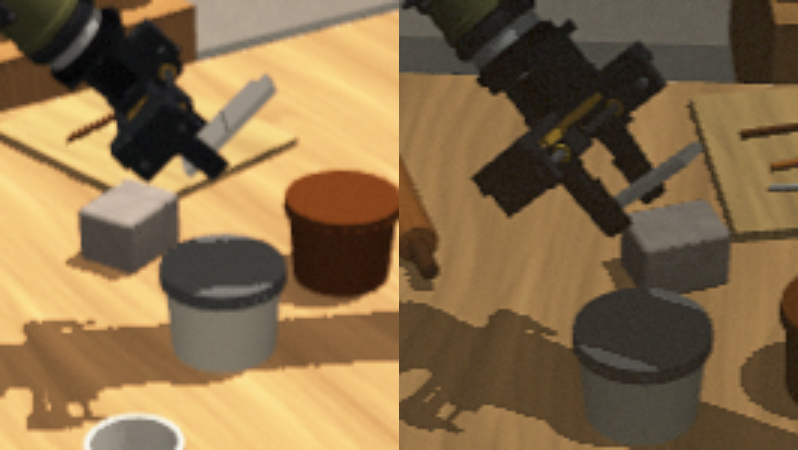

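Both views show the tile held by its plain half, with the label end tipped up about 45° above the closed, level tub. The clay and cup haven't moved. I'll hand the job in.

```bash
python3 -c "
from station import env
print(env.finish_job())"
```

```text
the job is handed in; nothing more can be done
None
```

I pressed the lid home and level, and the tile is held by its plain half over the middle of the closed tub, label end tipped up about 45° and its centre about 15 cm above the lid. The job is handed in, but no pass or fail verdict came back.

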